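# Press a glued cork foot onto a paint dish with the cam lever

### The arm

A 7-joint arm with a two-finger parallel gripper is mounted at the origin on a cart in front of the work surface, level with it; the furniture and walls round the work are solid. World frame = base frame: x ahead of the robot, y to its left, z up, the work surface at z = 0. Lengths are in m, angles in rad, forces in N, time in s.
With the tool pointing down it reaches from about 0.4 to 0.85 m from the base axis. Payload 4.5 kg.
Tool frame: the origin (TCP) lies on the centre line of the jaws, within the pads' length; the fingertips stand 11 mm ahead of it and the grasp point (between the pads) lies 8 mm behind it; z points along the fingers, y is the line along which they close (so a half turn about z gives the same grasp; the last joint's range is limited). The gripper opens to 88 mm and grips with 3 to 60 N. Pads are 18 mm wide; open, the fingers measure 123 mm over their backs; the gripper's body (75 mm by 187 mm) begins 45 mm behind the grasp point.
Start: joints at [-1.112, 0.689, -0.195, 1.565, 0.157, 0.902, -0.215], TCP at [0.258, 0.569, 0.25] pointing down, gripper open.
Joint ranges: [-3.01, 3.01], [-0.46, 2.08], [-1.47, 1.51], [0.13, 2.56], [-1, 4.14], [0.04, 2.09], [-2.66, 2.66]. Speed limits (rad/s): [2.57, 2.57, 3.14, 3.14, 3.14, 3.14, 3.14].

### API

Orientations are given as a unit quaternion [x, y, z, w].
In Python, from plant import * gives the robot as it stands. The module is installed in compiled form; this text tells all that it offers.
- The arm moves only by the tool send_rows, never from a script. Its argument "motion" is a list of rows, each an object of numbers: "x", "y", "z": the shift along the tool's x, y, z in cm; "rx", "ry", "rz": the turn, a rotation vector about the tool's x, y, z in rad; "jaw": the finger opening in cm, from 0 to 8.81. In form: [{"x": .., "y": .., "z": .., "rx": .., "ry": .., "rz": .., "jaw": ..}, ...]. A call has exactly 5 rows; each row shifts and turns the commanded pose from where the row before left it, along the tool's axes as they then stand; what a row does not reach is not made up. A row lasts 1/10 s, in which the tool goes at most 50 mm and 8.59 degrees, less where a joint would pass 70% of its speed; a pose out of reach is approached as far as the arm can. A call is refused whole if a number of a shift passes 5 or a number of a turn 0.15, either way. A call with a gripper value outside its range is refused whole. The fingers move at their own pace and stop on an object; "grip_force" is the grip in N (left out, the last holds). Time passes only in rows, so rows that do not move let the fingers close, or fill a call up. It gives the time, the measured TCP pose, the force, the opening and the grip force at its end, in the units of the state.
- get_state(): the state, without advancing time (a new reading comes with each control period).
- snapshot(name): name is "scene" or "top"; returns a dict with "img" (480x640x3 uint8, red, green, blue), "vertical_fov" (degrees; the focal length in pixels is half the picture's height over the tangent of half this angle, whatever the lens; pixels are square), "cx", "cy" (the principal point, pixels), "D" ([k1, k2, p1, p2, k3] as OpenCV has them; the pictures are not rectified), "extrinsics" (4x4, takes a point from camera to world coordinates). Camera axes: x right, y up, looking along -z (the intrinsics and any distortion apply to the point x, -y, -z); pixel columns grow to the right and rows downward; lengths in m; the calibration is good to about 2 mm. A picture is of the moment at which its call begins. There is no depth.
- finish_job(): hands the job in; it is judged then, once.
The state is a dict: "clock": time; "q": joint angles; "qd": joint speeds; "joint_torque": joint torques, N m; "tool_pos": TCP position; "eef_rot": TCP orientation; "contact_force": force on the tool from outside, world axes, zero at the start; "moment": the same for the moment, N m; "opening": opening from 0.0 (shut) to 1.0 (fully open); "finger_force": force on a finger pad.
Only numpy, scipy, OpenCV 4.12 (cv2) and the standard library are available. Lean on these libraries where they do the work, as an engineer would, in place of code of your own. Each camera call takes 0.05 s, during which the arm holds its last target. There are 200 camera calls.

### The job

The paint dish has a cork foot freshly glued on and stands on one of the two tables of the gluing press. Swing the press's arm right round against its stop over the table with the dish, then raise that table's cam lever until it stands upright, the cam's highest point, without going over the top, and finish still gripping the lever there so that the dish stays pressed. Leave the other lever, the bare cork disc and everything round the press alone.

Things in the scene. Friction and masses are not known exactly. Their poses are not given: they have to be found in the camera images.
- press: two-station gluing press fixed to the bench: grey base 180 x 240 mm, 16 mm high; origin under its centre, +x to its back, +y to its left. Post at x = +60 mm, y = 0 (162 mm tall) carries the swing arm; table centres at x = -25 mm, y = +70 (left) and -70 mm (right); a cam lever on each outer side. A lamp's arm crosses above its back 0.58 m over the bench: lift off the swing arm by a few cm only
- swing_arm (a joint): angle of the pressure arm about the vertical post, in rad: 0 = straight to the press's front, midway between the stations; +0.689 = against its left stop, exactly over the left table; -0.689 = against its right stop, exactly over the right table. Stiff: it needs about 1.5 N sideways at the housing and stays where it is left
- spring_cap (a point): centre of the upright steel spring housing on the end of the swing arm, the part to take or push when swinging it: cylinder 28 mm in diameter, 30 mm tall, from 138 to 168 mm above the bench, 110 mm from the post's axis. Only the flat arm (26 mm wide, 44 mm round its end, top at 138 mm) lies below it
- pad (a point): centre of the underside of the round rubber-faced pressure plate (68 mm across) that hangs on a spring below the swing arm's end; 107 mm above the bench when unloaded, so it passes 5 mm over a dish on a lowered table; spring 1.5 N per mm with 6 N preload
- lever_left (a joint): angle of the left cam lever in rad, about a level axis along the press's y. 0 = at rest on its stop, leaning to the press's front, 18 degrees above level; 1.25 = lever upright = the cam's highest point, table lifted 10 mm; beyond 1.25 the lever leans to the back and the table sinks again. The springs push the lever away from the top on both sides (up to about 3 N at the handle), so it does not stay there by itself
- lever_right (a joint): the same for the right cam lever, same directions and values
- grip_left (a point): centre of the black revolving handle of the left lever: a barrel 22 mm in diameter and 44 mm long that lies level along the press's y axis, sticks out sideways from the lever's end (away from the press) and spins freely on its pin, so a grip across it from above need not turn with the lever. 105 mm from the lever's axis; its centre is 64 mm above the bench at rest and 136 mm at the top; the lever itself is a 10 mm round bar 29 mm inboard of this point
- grip_right (a point): the same for the right lever
- pivot_left (a point): point on the left lever's level turning axis, in the upright plane in which the handle's centre swings; 31 mm above the bench
- pivot_right (a point): the same for the right lever
- table_left (a point): centre of the top of the left lift table, an aluminium disc 76 mm across; 71 mm above the bench when lowered
- table_right (a point): the same for the right table
- dish_center (a point): centre, half-way up, of the loose white paint dish with its new cork foot: round, 64 mm across, 31 mm tall in all (5 mm of it cork); it already stands on one of the two tables, left or right
- cork: bare loose cork disc, 58 mm across, 5 mm thick, lying on the other table; origin at the centre of its underside
- spreader: pointed wooden stick, 157 mm long, 17 mm thick, lying on the bench in front of the press; origin at the centre of its underside; a bystander
- glue_bottle: small brown bottle with black cap, 40 mm across, 74 mm tall, behind the press; origin at the centre of its underside; a bystander
- oil_bottle: brown bottle with a paper label, 52 mm across, 89 mm tall, behind the press; origin at the centre of its underside; a bystander
- bowl: porcelain bowl, 109 mm across, 56 mm tall, to the right of the press; origin at the centre of its underside; a bystander
- paint_dish: small open dish, 49 mm across, 20 mm tall, on the bench nearer the robot than the press; origin at the centre of its underside; a bystander
- saucer: white saucer lying face down, 119 mm across, 20 mm tall, to the left and behind the press; origin at the centre of its underside; a bystander
Things that resemble listed ones, but are neither listed nor needed, are in the scene too. Leave any yellow look-alike of the part that bears dish_center alone.

How it is judged:
By the outcome, as a careful person would: the job done as asked, in the order asked, and still so for the second after the job is handed in, while the arm keeps its last pose, push and grip.
It also fails if it takes over 38 s, if anything falls off the work surface, if the arm or the gripper's body presses on something with over 40 N, if the wrist force passes 120 N, or if a joint passes its speed limit or range.

## Working session

There is one attempt and no reset: what is moved stays moved. The work goes in short steps, Python scripts to look and compute and a tool call to move; the robot and the scene stay as the last step left them, time stands still between calls to the robot, and variables do not carry over. Pictures are saved under pics/ and viewed, at most 10 in all, crops included, and the job is handed in when it is done.

Besides the shell and the picture viewer there is one more tool, called after ">>>" as name(argument=value, ...), one argument or row to a line, values as JSON. send_rows: Moves the arm, as the interface text tells. Its arguments: {"type":"object","properties":{"motion":{"type":"array"},"grip_force":{"type":"number"}},"required":["motion"]}

```bash
mkdir -p pics; cat > h.py <<'E'
from plant import *
import numpy as np, cv2
from scipy.spatial.transform import Rotation as R
def K(s):
    f=240/np.tan(np.radians(s["vertical_fov"])/2); return np.array([[f,0,s["cx"]],[0,f,s["cy"]],[0,0,1.]])
def ray(s,u,v):
    p=cv2.undistortPoints(np.array([[[u,v]]],float),K(s),np.array(s["D"],float))[0,0]
    E=np.array(s["extrinsics"]); d=E[:3,:3]@np.array([p[0],-p[1],-1]); return E[:3,3],d
def onz(s,u,v,z):
    o,d=ray(s,u,v); return o+d*(z-o[2])/d[2]
def proj(s,P):
    E=np.linalg.inv(np.array(s["extrinsics"])); c=(E[:3,:3]@np.atleast_2d(P).T).T+E[:3,3]
    c=c*[1,-1,-1]; return cv2.projectPoints(c.reshape(-1,1,3),np.zeros(3),np.zeros(3),K(s),np.array(s["D"],float))[0][:,0]
def save(s,n): cv2.imwrite("pics/"+n,cv2.cvtColor(s["img"],cv2.COLOR_RGB2BGR))
E
python3 - <<'E'
from h import *
import pickle
for n in("scene","top"):
    s=snapshot(n); save(s,n+"0.png"); pickle.dump(s,open(n+"0.pkl","wb")); print(n,s["vertical_fov"],np.round(s["extrinsics"],3).tolist(),s["D"])
print(get_state())
E
```

```text
scene 51.077336348775106 [[-0.201, -0.792, 0.576, 1.227], [0.979, -0.152, 0.132, 0.004], [-0.017, 0.591, 0.806, 0.947], [0.0, 0.0, 0.0, 1.0]] [-0.1029016  0.         0.         0.         0.       ]
top 45.49139497323442 [[-0.016, 0.988, -0.153, 0.444], [-1.0, -0.014, 0.015, -0.136], [0.012, 0.154, 0.988, 1.234], [0.0, 0.0, 0.0, 1.0]] [-0.04768591  0.          0.          0.          0.        ]
{'clock': 0.1, 'q': array([-1.1121719 ,  0.68989172, -0.19454516,  1.5662349 ,  0.15728077,
        0.90252642, -0.21511013]), 'qd': array([ 0.00140761, -0.00351392, -0.00010154, -0.00271059, -0.00045881,
        0.0013057 ,  0.00134601]), 'joint_torque': array([-3.06812035e-03, -5.28498745e+01, -1.27131421e+00, -1.53834254e+01,
       -5.25274768e-02,  2.08647834e-03,  3.08505366e-05]), 'tool_pos': array([0.2573943 , 0.56892566, 0.24899747]), 'eef_rot': array([ 2.10782769e-01,  9.77532571e-01, -8.25002538e-04, -1.28924159e-04]), 'contact_force': array([-0.79912396,  0.30419505,  0.42924407]), 'moment': array([-0.0563716 ,  0.00282696,  0.00011332]), 'finger_force': 0.0, 'opening': 0.9996574656513627}
```

View pics/scene0.png

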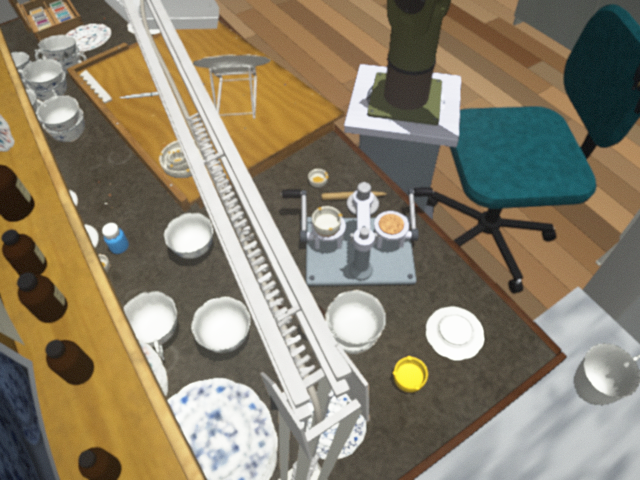

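View pics/top0.png

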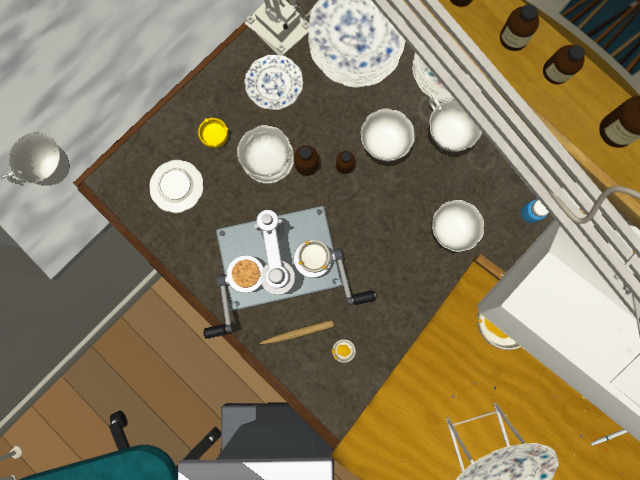

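The top view has the press base corners near (218,238), (322,208), (345,290) and (240,312). The post top is at (266,218), the spring housing at (277,275), the left handle at (217,331) and the right handle at (364,297). Candidates for the dish are the white dish on the right table (313,256), the orange-brown disc on the left table (245,273, probably the cork), the bench dish (343,350) and the yellow dish (213,132). I choose (313,256) and will check it in a crop.

```bash
python3 - <<'E'
from h import *
import pickle
t=pickle.load(open("top0.pkl","rb")); s=pickle.load(open("scene0.pkl","rb"))
a=cv2.resize(t["img"][195:345,195:385],None,fx=4,fy=4,interpolation=cv2.INTER_CUBIC)
cv2.imwrite("pics/crop_t.png",a[...,::-1])
b=cv2.resize(s["img"][170:290,275:445],None,fx=4.5,fy=4.5,interpolation=cv2.INTER_CUBIC)
cv2.imwrite("pics/crop_s.png",b[...,::-1])
for n,u,v,z in [("post",266.5,218,.162),("cap",277,275,.168),("hl",217,331,.064),("hr",364,297,.064),("dish",313,256,.102),("cork",245,273,.076),("c1",218,238,.016),("c2",322,208,.016),("c3",345,290,.016),("c4",240,312,.016)]:
    print(n,np.round(onz(t,u,v,z),4))
E
```

```text
post [ 0.63   -0.0428  0.162 ]
cap [ 0.5211 -0.0627  0.168 ]
hl [0.4176 0.0657 0.064 ]
hr [ 0.4813 -0.2321  0.064 ]
dish [ 0.5626 -0.1298  0.102 ]
cork [0.5328 0.0082 0.076 ]
c1 [0.6133 0.0739 0.016 ]
c2 [ 0.6757 -0.1502  0.016 ]
c3 [ 0.4983 -0.1962  0.016 ]
c4 [0.4554 0.0259 0.016 ]
```

View pics/crop_t.png

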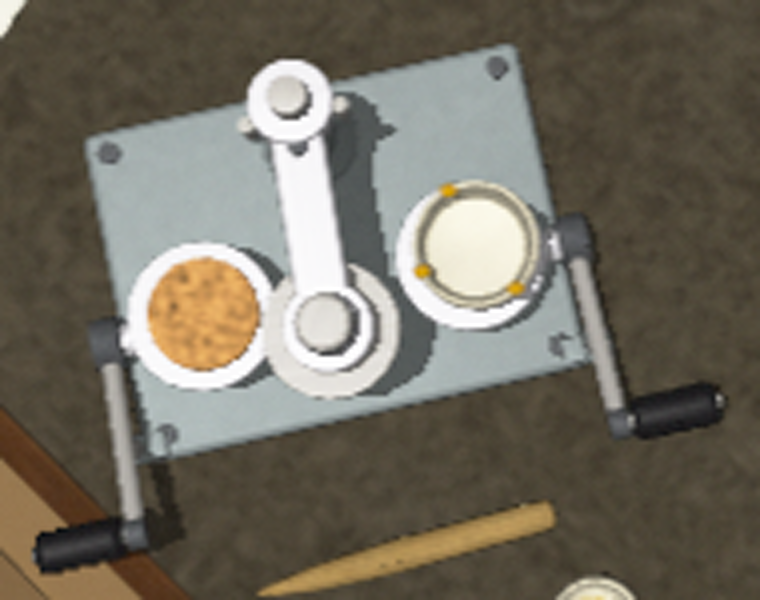

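View pics/crop_s.png

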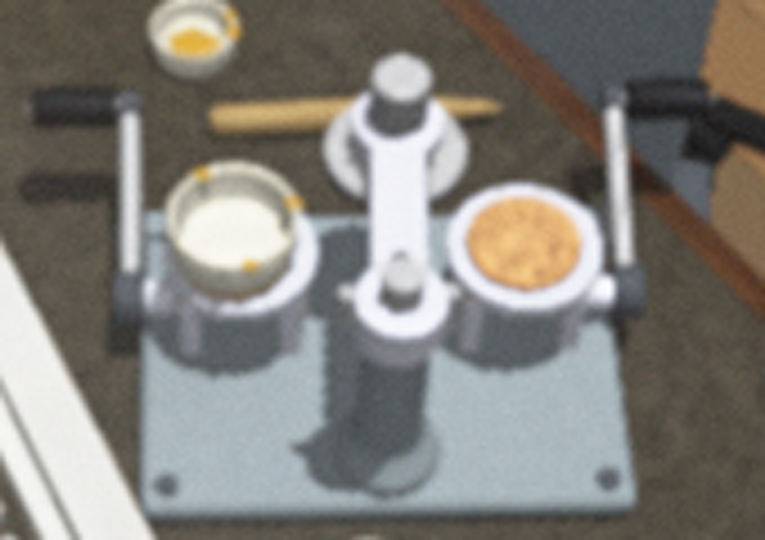

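The crops confirm the choice: the white dish with its cork foot is on the right table (top px 313,256) and the bare cork is on the left table. The arm is near the middle and both levers are at rest. Next I fit the press pose from the points marked in both views.

```bash
cat > fit.py <<'E'
from h import *
import pickle
from scipy.optimize import least_squares
t=pickle.load(open("top0.pkl","rb")); s=pickle.load(open("scene0.pkl","rb"))
T=lambda u,v:(195+u/4,195+v/4); S=lambda u,v:(275+u/4.5,170+v/4.5)
def model(p):
    x,y,w,a,hx,hy=p
    P=[(.09,.12,.016),(.09,-.12,.016),(-.09,-.12,.016),(.06,0,.162),(.06-.11*np.cos(a),.11*np.sin(a),.168),(hx,hy,.064),(hx,-hy,.064)]
    P=np.array(P); c,n=np.cos(w),np.sin(w)
    return np.c_[x+c*P[:,0]-n*P[:,1],y+n*P[:,0]+c*P[:,1],P[:,2]]
mt=np.array([T(85,138),T(518,43),T(592,364),T(289,96),T(325,320),T(90,543),T(677,410)])
ms=np.array([S(637,510),S(143,512),S(143,212),S(403,268),S(402,78),S(662,97),S(77,105)])
f=lambda p:np.r_[(proj(t,model(p))-mt).ravel(),(proj(s,model(p))-ms).ravel()]
r=least_squares(f,[.57,-.055,.21,0,-.12,.152],loss="soft_l1")
if __name__=="__main__":
    print(np.round(r.x,4)); print(np.round(f(r.x).reshape(2,-1,2),1).tolist()); print(np.round(model(r.x),4).tolist())
    x,y,w=r.x[:3]
    for n,q in(("tableR",(-.025,-.07)),("tableL",(-.025,.07))):
        print(n,x+np.cos(w)*q[0]-np.sin(w)*q[1],y+np.sin(w)*q[0]+np.cos(w)*q[1])
    print(R.from_quat(get_state()["eef_rot"]).as_matrix().round(4).tolist())
E
python3 fit.py
```

```text
[ 0.5704 -0.0543  0.2072  0.0485 -0.1239  0.1519]
[[[-1.7, -0.9], [-1.2, -1.2], [-0.9, -0.1], [-1.2, -0.6], [-1.1, 0.4], [-2.1, 0.1], [-2.1, -0.1]], [[-1.1, -2.8], [-2.2, -1.6], [-1.4, -0.1], [-1.5, -0.1], [-1.6, -1.7], [-1.1, -0.2], [-0.9, -0.2]]]
[[0.6338, 0.0817, 0.016], [0.6832, -0.1532, 0.016], [0.507, -0.1902, 0.016], [0.6292, -0.0419, 0.162], [0.5205, -0.0593, 0.168], [0.418, 0.0689, 0.064], [0.4805, -0.2284, 0.064]]
tableR 0.5603715621278721 -0.12793727603622362
tableL 0.5315679545578408 0.009067658878368565
[[-0.9111, 0.4121, -0.0006], [0.4121, 0.9111, -0.0016], [-0.0001, -0.0017, -1.0]]
```

>>> send_rows(
  motion=[
    {"x": -3.0, "y": -2.7},
    {"x": -3.4, "y": -3.2},
    {"x": -3.4, "y": -3.2},
    {"x": -3.4, "y": -3.2},
    {"x": -3.4, "y": -3.2},
  ],
)

```text
schema error: expected keys x, y, z, rx, ry, rz, jaw
```

>>> send_rows(
  motion=[
    {"x": -3.4, "y": -3.2},
    {"x": -3.4, "y": -3.2},
    {"x": -3.4, "y": -3.2},
    {"x": -3.4, "y": -3.2},
    {"x": -3.4, "y": -3.2},
  ],
)

```text
schema error: expected keys x, y, z, rx, ry, rz, jaw
```

```bash
cat > st.py <<'E'
from h import *
import sys
s=get_state(); M=R.from_quat(s["eef_rot"]).as_matrix(); p=s["tool_pos"]
print("t",s["clock"],"p",p.round(4),"q",s["q"].round(2),"yang",np.degrees(np.arctan2(M[1,1],M[0,1])).round(2),"tilt",M[:,2].round(3),"F",s["contact_force"].round(1),"op",round(s["opening"],3),"ff",s["finger_force"])
if len(sys.argv)>3:
    print("delta tool cm",(M.T@(np.array([float(a) for a in sys.argv[1:4]])-p)*100).round(2))
E
python3 st.py .5205 -.059 .25
```

```text
t 0.1 p [0.2574 0.5689 0.249 ] q [-1.11  0.69 -0.19  1.57  0.16  0.9  -0.22] yang 65.66 tilt [-0.001 -0.002 -1.   ] F [-0.8  0.3  0.4] op 1.0 ff 0.0
delta tool cm [-4.985e+01 -4.637e+01 -2.000e-02]
```

>>> send_rows(
  motion=[
    {"x": -3.0, "y": -2.7, "z": 0, "rx": 0, "ry": 0, "rz": 0, "jaw": 7},
    {"x": -3.4, "y": -3.2, "z": 0, "rx": 0, "ry": 0, "rz": 0, "jaw": 7},
    {"x": -3.4, "y": -3.2, "z": 0, "rx": 0, "ry": 0, "rz": 0, "jaw": 7},
    {"x": -3.4, "y": -3.2, "z": 0, "rx": 0, "ry": 0, "rz": 0, "jaw": 7},
    {"x": -3.4, "y": -3.2, "z": 0, "rx": 0, "ry": 0, "rz": 0, "jaw": 7},
  ],
  grip_force=20,
)

```text
clock: 0.6
tool_pos: [0.3453, 0.3579, 0.2495]
eef_rot: [0.211, 0.978, -0.0, -0.0]
contact_force: [0.8, 0.4, 0.8]
opening: 0.796
finger_force: 0.0
```

>>> send_rows(
  motion=[
    {"x": -3.4, "y": -3.2, "z": 0, "rx": 0, "ry": 0, "rz": 0, "jaw": 7},
    {"x": -3.4, "y": -3.2, "z": 0, "rx": 0, "ry": 0, "rz": 0, "jaw": 7},
    {"x": -3.4, "y": -3.2, "z": 0, "rx": 0, "ry": 0, "rz": 0, "jaw": 7},
    {"x": -3.4, "y": -3.2, "z": 0, "rx": 0, "ry": 0, "rz": 0, "jaw": 7},
    {"x": -3.4, "y": -3.2, "z": 0, "rx": 0, "ry": 0, "rz": 0, "jaw": 7},
  ],
)

```text
clock: 1.1
tool_pos: [0.4342, 0.1421, 0.2496]
eef_rot: [0.211, 0.978, -0.0, -0.0]
contact_force: [0.8, 0.5, 0.8]
opening: 0.797
finger_force: 0.0
```

```bash
python3 st.py .5205 -.059 .25
```

```text
t 1.1 p [0.4342 0.1421 0.2496] q [-0.25  0.48 -0.26  2.05  0.2   0.63  0.51] yang 65.67 tilt [-0. -0. -1.] F [0.8 0.5 0.8] op 0.797 ff 0.0
delta tool cm [-16.15 -14.77  -0.04]
```

>>> send_rows(
  motion=[
    {"x": -3.3, "y": -3.0, "z": 0, "rx": 0, "ry": 0, "rz": 0, "jaw": 7},
    {"x": -3.3, "y": -3.0, "z": 0, "rx": 0, "ry": 0, "rz": 0, "jaw": 7},
    {"x": -3.3, "y": -3.0, "z": 0, "rx": 0, "ry": 0, "rz": 0, "jaw": 7},
    {"x": -3.3, "y": -3.0, "z": 0, "rx": 0, "ry": 0, "rz": 0, "jaw": 7},
    {"x": -2.9, "y": -2.7, "z": 0, "rx": 0, "ry": 0, "rz": 0, "jaw": 7},
  ],
)

```text
clock: 1.6
tool_pos: [0.5204, -0.0588, 0.2495]
eef_rot: [0.211, 0.977, -0.0, -0.0]
contact_force: [0.3, 1.0, -0.3]
opening: 0.796
finger_force: 0.0
```

>>> send_rows(
  motion=[
    {"x": 0, "y": 0, "z": 0, "rx": 0, "ry": 0, "rz": -0.14, "jaw": 7},
    {"x": 0, "y": 0, "z": 0.5, "rx": 0, "ry": 0, "rz": -0.14, "jaw": 7},
    {"x": 0, "y": 0, "z": 0.5, "rx": 0, "ry": 0, "rz": -0.14, "jaw": 7},
    {"x": 0, "y": 0, "z": 0.5, "rx": 0, "ry": 0, "rz": 0, "jaw": 7},
    {"x": 0, "y": 0, "z": 0, "rx": 0, "ry": 0, "rz": 0, "jaw": 7},
  ],
)

```text
clock: 2.1
tool_pos: [0.5193, -0.0564, 0.2339]
eef_rot: [0.004, 1.0, 0.0, -0.001]
contact_force: [1.2, 0.7, 0.3]
opening: 0.792
finger_force: 0.0
```

```bash
python3 st.py .5205 -.0593 .157; python3 -c "
from h import *
s=snapshot('top'); save(s,'a.png'); cv2.imwrite('pics/a_c.png',cv2.resize(s['img'][150:350,170:400],None,fx=3,fy=3)[...,::-1])"
```

```text
t 2.1 p [ 0.5193 -0.0564  0.2339] q [ 0.26  0.6  -0.39  1.88  0.33  0.73  1.25] yang 89.53 tilt [-0.002  0.    -1.   ] F [1.2 0.7 0.3] op 0.792 ff 0.0
delta tool cm [-0.13 -0.29  7.69]
```

View pics/a_c.png

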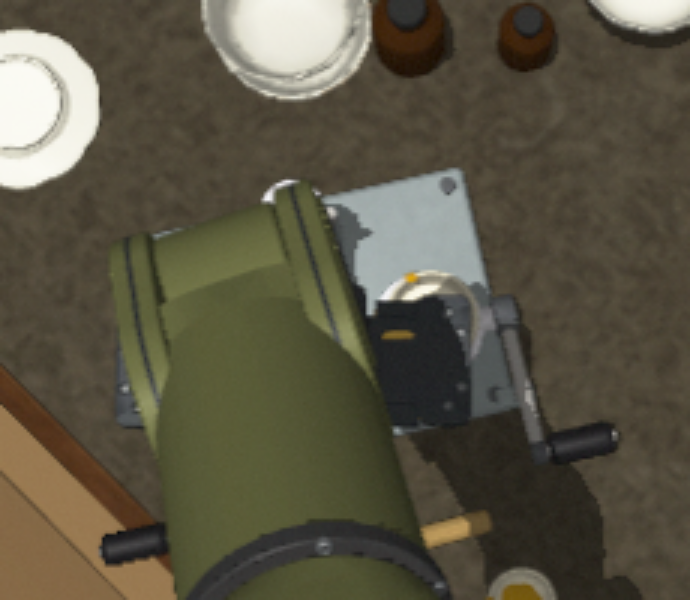

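The arm hides the housing (about px 274,275). With the jaw open to 70 mm there are 20 mm to spare on each side, so I descend.

>>> send_rows(
  motion=[
    {"x": -0.1, "y": -0.3, "z": 2.0, "rx": 0, "ry": 0, "rz": 0, "jaw": 7},
    {"x": 0, "y": 0, "z": 2.2, "rx": 0, "ry": 0, "rz": 0, "jaw": 7},
    {"x": 0, "y": 0, "z": 2.0, "rx": 0, "ry": 0, "rz": 0, "jaw": 7},
    {"x": 0, "y": 0, "z": 1.4, "rx": 0, "ry": 0, "rz": 0, "jaw": 7},
    {"x": 0, "y": 0, "z": 0, "rx": 0, "ry": 0, "rz": 0, "jaw": 6},
  ],
)

```text
clock: 2.65
tool_pos: [0.52, -0.0591, 0.1574]
eef_rot: [0.003, 1.0, -0.0, -0.002]
contact_force: [-1.1, 0.4, 0.7]
opening: 0.727
finger_force: 0.0
```

>>> send_rows(
  motion=[
    {"x": 0, "y": 0, "z": 0, "rx": 0, "ry": 0, "rz": 0, "jaw": 4.5},
    {"x": 0, "y": 0, "z": 0, "rx": 0, "ry": 0, "rz": 0, "jaw": 3.5},
    {"x": 0, "y": 0, "z": 0, "rx": 0, "ry": 0, "rz": 0, "jaw": 2.5},
    {"x": 0, "y": 0, "z": 0, "rx": 0, "ry": 0, "rz": 0, "jaw": 2.0},
    {"x": 0, "y": 0, "z": 0, "rx": 0, "ry": 0, "rz": 0, "jaw": 2.0},
  ],
)

```text
clock: 3.15
tool_pos: [0.5214, -0.059, 0.1592]
eef_rot: [0.002, 1.0, 0.0, 0.001]
contact_force: [0.4, 1.1, 3.3]
opening: 0.309
finger_force: 20.0
```

```bash
python3 st.py .5205 -.0593 .157
```

```text
t 3.15 p [ 0.5214 -0.059   0.1592] q [ 0.22  0.71 -0.32  1.95  0.41  0.55  1.19] yang 89.73 tilt [ 0.001  0.    -1.   ] F [0.4 1.1 3.3] op 0.309 ff 20.000359476083094
delta tool cm [ 0.09 -0.03  0.22]
```

>>> send_rows(
  motion=[
    {"x": -0.15, "y": -0.8, "z": 0, "rx": 0, "ry": 0, "rz": -0.074, "jaw": 2},
    {"x": -0.15, "y": -0.8, "z": 0, "rx": 0, "ry": 0, "rz": -0.074, "jaw": 2},
    {"x": -0.15, "y": -0.8, "z": 0, "rx": 0, "ry": 0, "rz": -0.074, "jaw": 2},
    {"x": -0.15, "y": -0.8, "z": 0, "rx": 0, "ry": 0, "rz": -0.074, "jaw": 2},
    {"x": -0.15, "y": -0.8, "z": 0, "rx": 0, "ry": 0, "rz": -0.074, "jaw": 2},
  ],
)

```text
clock: 3.65
tool_pos: [0.5357, -0.0972, 0.1593]
eef_rot: [-0.183, 0.983, 0.0, 0.002]
contact_force: [2.5, 1.6, -1.0]
opening: 0.306
finger_force: 20.0
```

```bash
python3 st.py .5604 -.128 .158;python3 -c "
from h import *
p=get_state()['tool_pos']-[.6292,-.042,0];print(np.hypot(p[0],p[1]),np.arctan2(-p[1],-p[0]))"
```

```text
t 3.65 p [ 0.5357 -0.0972  0.1593] q [ 0.36  0.74 -0.44  1.89  0.52  0.62  1.53] yang 111.08 tilt [ 0.003  0.001 -1.   ] F [ 2.5  1.6 -1. ] op 0.306 ff 19.999938258305967
delta tool cm [-1.2  -3.76  0.13]
0.10862390342548502 0.5332911315057796
```

>>> send_rows(
  motion=[
    {"x": -0.15, "y": -0.8, "z": 0, "rx": 0, "ry": 0, "rz": -0.074, "jaw": 2},
    {"x": -0.15, "y": -0.8, "z": 0, "rx": 0, "ry": 0, "rz": -0.074, "jaw": 2},
    {"x": -0.15, "y": -0.8, "z": 0, "rx": 0, "ry": 0, "rz": -0.074, "jaw": 2},
    {"x": -0.15, "y": -0.8, "z": 0, "rx": 0, "ry": 0, "rz": -0.074, "jaw": 2},
    {"x": 0, "y": 0, "z": 0, "rx": 0, "ry": 0, "rz": 0, "jaw": 2},
  ],
)

```text
clock: 4.15
tool_pos: [0.5567, -0.1229, 0.1593]
eef_rot: [-0.325, 0.946, 0.0, 0.003]
contact_force: [2.8, 1.9, 0.2]
opening: 0.307
finger_force: 20.0
```

>>> send_rows(
  motion=[
    {"x": -0.05, "y": -0.4, "z": 0, "rx": 0, "ry": 0, "rz": -0.037, "jaw": 2},
    {"x": -0.05, "y": -0.2, "z": 0, "rx": 0, "ry": 0, "rz": 0, "jaw": 2},
    {"x": -0.05, "y": -0.2, "z": 0, "rx": 0, "ry": 0, "rz": 0, "jaw": 2},
    {"x": 0, "y": 0, "z": 0, "rx": 0, "ry": 0, "rz": 0, "jaw": 2},
    {"x": 0, "y": 0, "z": 0, "rx": 0, "ry": 0, "rz": 0, "jaw": 2},
  ],
)

```text
clock: 4.65
tool_pos: [0.5608, -0.1265, 0.1592]
eef_rot: [-0.343, 0.939, 0.001, 0.001]
contact_force: [2.2, 5.1, 2.8]
opening: 0.304
finger_force: 20.0
```

```bash
python3 st.py .5604 -.128 .158;python3 -c "
from h import *
p=get_state()['tool_pos']-[.6292,-.042,0];print(np.hypot(p[0],p[1]),np.arctan2(-p[1],-p[0]))"
```

```text
t 4.65 p [ 0.5608 -0.1265  0.1592] q [ 0.46  0.79 -0.55  1.79  0.6   0.73  1.85] yang 130.11 tilt [ 0.002  0.002 -1.   ] F [2.2 5.1 2.8] op 0.304 ff 20.00022891035769
delta tool cm [ 0.13 -0.09  0.12]
0.10870013948123199 0.8905372686457071
```

>>> send_rows(
  motion=[
    {"x": 0, "y": -0.2, "z": 0, "rx": 0, "ry": 0, "rz": 0, "jaw": 2},
    {"x": 0, "y": -0.2, "z": 0, "rx": 0, "ry": 0, "rz": 0, "jaw": 2},
    {"x": 0, "y": -0.1, "z": 0, "rx": 0, "ry": 0, "rz": 0, "jaw": 2},
    {"x": 0, "y": 0, "z": 0, "rx": 0, "ry": 0, "rz": 0, "jaw": 2},
    {"x": 0, "y": 0, "z": 0, "rx": 0, "ry": 0, "rz": 0, "jaw": 2},
  ],
)

```text
clock: 5.15
tool_pos: [0.5614, -0.1272, 0.1592]
eef_rot: [-0.344, 0.939, 0.003, -0.001]
contact_force: [-3.8, 11.2, 7.4]
opening: 0.308
finger_force: 20.0
```

```bash
python3 st.py .5604 -.128 .158;python3 -c "
from h import *
p=get_state()['tool_pos']-[.6292,-.042,0];print(np.hypot(p[0],p[1]),np.arctan2(-p[1],-p[0]))"
```

```text
t 5.15 p [ 0.5614 -0.1272  0.1592] q [ 0.46  0.8  -0.56  1.78  0.59  0.74  1.86] yang 130.22 tilt [-0.004  0.005 -1.   ] F [-3.8 11.2  7.4] op 0.308 ff 20.022243766939027
delta tool cm [0.13 0.   0.12]
0.10886760426226293 0.8987401460953575
```

The arm is against its stop: the push rises to about 10 N with no more travel. I ease off, release and lift a few cm.

>>> send_rows(
  motion=[
    {"x": 0, "y": 0.3, "z": 0, "rx": 0, "ry": 0, "rz": 0, "jaw": 2},
    {"x": 0, "y": 0, "z": 0, "rx": 0, "ry": 0, "rz": 0, "jaw": 3},
    {"x": 0, "y": 0, "z": 0, "rx": 0, "ry": 0, "rz": 0, "jaw": 4.5},
    {"x": 0, "y": 0, "z": 0, "rx": 0, "ry": 0, "rz": 0, "jaw": 6},
    {"x": 0, "y": 0, "z": 0, "rx": 0, "ry": 0, "rz": 0, "jaw": 6},
  ],
)

```text
clock: 5.65
tool_pos: [0.561, -0.1312, 0.1584]
eef_rot: [-0.341, 0.94, -0.0, -0.001]
contact_force: [-0.5, 1.3, -0.6]
opening: 0.587
finger_force: 0.0
```

>>> send_rows(
  motion=[
    {"x": 0, "y": 0, "z": -1.5, "rx": 0, "ry": 0, "rz": 0, "jaw": 6},
    {"x": 0, "y": 0, "z": -2, "rx": 0, "ry": 0, "rz": 0, "jaw": 6},
    {"x": 0, "y": 0, "z": -1.5, "rx": 0, "ry": 0, "rz": 0, "jaw": 6},
    {"x": 0, "y": 0, "z": 0, "rx": 0, "ry": 0, "rz": 0, "jaw": 6},
    {"x": 0, "y": 0, "z": 0, "rx": 0, "ry": 0, "rz": 0, "jaw": 6},
  ],
)

```text
clock: 6.15
tool_pos: [0.5612, -0.1305, 0.2083]
eef_rot: [-0.342, 0.94, -0.0, -0.0]
contact_force: [0.3, -0.5, -1.1]
opening: 0.681
finger_force: 0.0
```

```bash
python3 st.py .4793 -.2343 .21
```

```text
t 6.15 p [ 0.5612 -0.1305  0.2083] q [ 0.49  0.73 -0.6   1.75  0.54  0.83  1.91] yang 129.97 tilt [-0.    -0.001 -1.   ] F [ 0.3 -0.5 -1.1] op 0.681 ff 0.0
delta tool cm [12.94 -2.69 -0.16]
```

>>> send_rows(
  motion=[
    {"x": 4.2, "y": -0.9, "z": 0, "rx": 0, "ry": 0, "rz": 0, "jaw": 6},
    {"x": 4.2, "y": -0.9, "z": 0, "rx": 0, "ry": 0, "rz": 0, "jaw": 6},
    {"x": 4.2, "y": -0.9, "z": 0, "rx": 0, "ry": 0, "rz": 0, "jaw": 6},
    {"x": 0, "y": 0, "z": 0, "rx": 0, "ry": 0, "rz": 0.14, "jaw": 6},
    {"x": 0, "y": 0, "z": 0, "rx": 0, "ry": 0, "rz": 0.14, "jaw": 6},
  ],
)

```text
clock: 6.65
tool_pos: [0.4801, -0.2338, 0.2073]
eef_rot: [-0.203, 0.979, 0.0, -0.001]
contact_force: [0.3, 1.0, 0.8]
opening: 0.683
finger_force: 0.0
```

>>> send_rows(
  motion=[
    {"x": 0, "y": 0, "z": 0, "rx": 0, "ry": 0, "rz": 0.14, "jaw": 6},
    {"x": 0, "y": 0, "z": 0, "rx": 0, "ry": 0, "rz": 0.14, "jaw": 6},
    {"x": 0, "y": 0, "z": 0, "rx": 0, "ry": 0, "rz": 0.14, "jaw": 6},
    {"x": 0, "y": 0, "z": 0, "rx": 0, "ry": 0, "rz": 0.14, "jaw": 6},
    {"x": 0, "y": 0, "z": 0, "rx": 0, "ry": 0, "rz": 0.14, "jaw": 6},
  ],
)

```text
clock: 7.15
tool_pos: [0.4814, -0.2317, 0.2075]
eef_rot: [0.143, 0.99, 0.0, -0.001]
contact_force: [-1.0, 0.9, 0.5]
opening: 0.679
finger_force: 0.0
```

>>> send_rows(
  motion=[
    {"x": 0, "y": 0, "z": 0, "rx": 0, "ry": 0, "rz": 0.14, "jaw": 6},
    {"x": 0, "y": 0, "z": 0, "rx": 0, "ry": 0, "rz": 0.14, "jaw": 6},
    {"x": 0, "y": 0, "z": 0, "rx": 0, "ry": 0, "rz": 0.14, "jaw": 6},
    {"x": 0, "y": 0, "z": 0, "rx": 0, "ry": 0, "rz": 0.14, "jaw": 6},
    {"x": 0, "y": 0, "z": 0, "rx": 0, "ry": 0, "rz": 0.14, "jaw": 6},
  ],
)

```text
clock: 7.65
tool_pos: [0.4814, -0.2317, 0.2076]
eef_rot: [0.474, 0.88, -0.0, -0.001]
contact_force: [0.6, 0.2, -0.6]
opening: 0.682
finger_force: 0.0
```

```bash
python3 st.py .4815 -.2333 .072
```

```text
t 7.65 p [ 0.4814 -0.2317  0.2076] q [ 0.44  0.63 -0.13  1.88  0.13  0.64  0.82] yang 33.41 tilt [-0.002  0.    -1.   ] F [ 0.6  0.2 -0.6] op 0.682 ff 0.0
delta tool cm [-0.16 -0.06 13.56]
```

>>> send_rows(
  motion=[
    {"x": -0.15, "y": 0, "z": 0, "rx": 0, "ry": 0, "rz": 0.14, "jaw": 6},
    {"x": 0, "y": 0, "z": 0, "rx": 0, "ry": 0, "rz": 0.14, "jaw": 6},
    {"x": 0, "y": 0, "z": 0, "rx": 0, "ry": 0, "rz": 0.09, "jaw": 6},
    {"x": 0, "y": 0, "z": 1, "rx": 0, "ry": 0, "rz": 0, "jaw": 6},
    {"x": 0, "y": 0, "z": 0, "rx": 0, "ry": 0, "rz": 0, "jaw": 6},
  ],
)

```text
clock: 8.15
tool_pos: [0.4818, -0.2325, 0.1967]
eef_rot: [0.625, 0.781, -0.001, -0.002]
contact_force: [0.5, 0.0, 0.5]
opening: 0.683
finger_force: 0.0
```

```bash
python3 st.py .4815 -.2333 .072; python3 -c "
from h import *
s=snapshot('scene'); t=snapshot('top')
a=cv2.resize(s['img'][160:290,265:455],None,fx=3,fy=3);b=cv2.resize(t['img'][190:320,205:395],None,fx=1.5,fy=1.5)
b=cv2.copyMakeBorder(t['img'][195:325,200:390],0,0,0,0,cv2.BORDER_CONSTANT)
cv2.imwrite('pics/b.png',cv2.resize(np.vstack([s['img'][165:295,265:455],b]),None,fx=2.3,fy=2.3,interpolation=2)[...,::-1])"
```

```text
t 8.15 p [ 0.4818 -0.2325  0.1967] q [ 0.38  0.65 -0.02  1.89  0.02  0.6   0.56] yang 12.68 tilt [-0.004  0.001 -1.   ] F [0.5 0.  0.5] op 0.683 ff 0.0
delta tool cm [-1.000e-01 -1.000e-02  1.247e+01]
```

View pics/b.png

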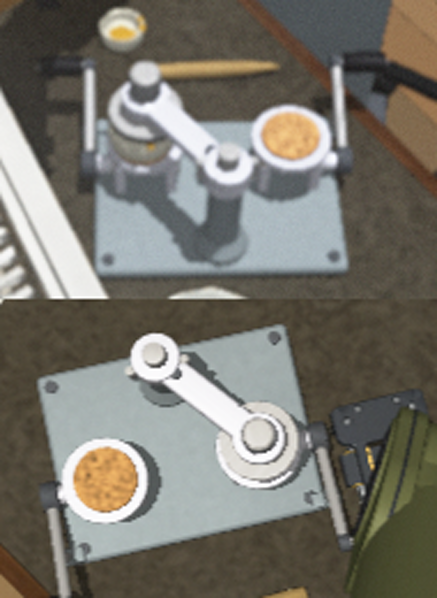

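The swing arm now lies over the dish, with the housing at about (258,434) in the lower half of the picture, and the right handle is under the gripper. Now I descend.

>>> send_rows(
  motion=[
    {"x": -0.1, "y": 0, "z": 2.5, "rx": 0, "ry": 0, "rz": 0.014, "jaw": 6},
    {"x": 0, "y": 0, "z": 3, "rx": 0, "ry": 0, "rz": 0, "jaw": 6},
    {"x": 0, "y": 0, "z": 3, "rx": 0, "ry": 0, "rz": 0, "jaw": 6},
    {"x": 0, "y": 0, "z": 3, "rx": 0, "ry": 0, "rz": 0, "jaw": 6},
    {"x": 0, "y": 0, "z": 2.3, "rx": 0, "ry": 0, "rz": 0, "jaw": 6},
  ],
)

```text
clock: 8.75
tool_pos: [0.4829, -0.2337, 0.059]
eef_rot: [0.631, 0.776, 0.0, -0.001]
contact_force: [-0.1, -0.4, 0.4]
opening: 0.682
finger_force: 0.0
```

>>> send_rows(
  motion=[
    {"x": 0, "y": 0, "z": 0, "rx": 0, "ry": 0, "rz": 0, "jaw": 4},
    {"x": 0, "y": 0, "z": 0, "rx": 0, "ry": 0, "rz": 0, "jaw": 3},
    {"x": 0, "y": 0, "z": 0, "rx": 0, "ry": 0, "rz": 0, "jaw": 2.5},
    {"x": 0, "y": 0, "z": 0, "rx": 0, "ry": 0, "rz": 0, "jaw": 1.6},
    {"x": 0, "y": 0, "z": 0, "rx": 0, "ry": 0, "rz": 0, "jaw": 1.6},
  ],
  grip_force=15,
)

```text
clock: 9.25
tool_pos: [0.484, -0.2342, 0.0617]
eef_rot: [0.631, 0.776, 0.0, 0.001]
contact_force: [0.3, -0.5, -0.3]
opening: 0.256
finger_force: 0.2
```

```bash
python3 st.py .4815 -.2333 .058
```

```text
t 9.25 p [ 0.484  -0.2342  0.0617] q [ 0.37  0.88 -0.01  1.96  0.03  0.3   0.54] yang 11.75 tilt [ 0.002 -0.001 -1.   ] F [ 0.3 -0.5 -0.3] op 0.256 ff 0.1639838425884932
delta tool cm [ 0.13 -0.22  0.37]
```

>>> send_rows(
  motion=[
    {"x": 0, "y": 0, "z": 0, "rx": 0, "ry": 0, "rz": 0, "jaw": 1.6},
    {"x": 0, "y": 0, "z": 0, "rx": 0, "ry": 0, "rz": 0, "jaw": 1.6},
    {"x": 0, "y": 0, "z": 0, "rx": 0, "ry": 0, "rz": 0, "jaw": 1.6},
    {"x": 0, "y": 0, "z": 0, "rx": 0, "ry": 0, "rz": 0, "jaw": 1.6},
    {"x": 0, "y": 0, "z": 0, "rx": 0, "ry": 0, "rz": 0, "jaw": 1.6},
  ],
  grip_force=25,
)

```text
clock: 9.75
tool_pos: [0.4839, -0.2342, 0.0614]
eef_rot: [0.631, 0.776, 0.0, 0.001]
contact_force: [-0.6, 0.7, 6.1]
opening: 0.24
finger_force: 25.0
```

```bash
python3 st.py .4815 -.2333 .058
```

```text
t 9.75 p [ 0.4839 -0.2342  0.0614] q [ 0.37  0.88 -0.01  1.96  0.03  0.3   0.54] yang 11.75 tilt [ 0.001 -0.001 -1.   ] F [-0.6  0.7  6.1] op 0.24 ff 25.000966787338257
delta tool cm [ 0.14 -0.21  0.34]
```

>>> send_rows(
  motion=[
    {"x": 0, "y": 0.39, "z": -1.03, "rx": 0, "ry": 0, "rz": 0, "jaw": 1.6},
    {"x": 0, "y": 0.5, "z": -0.98, "rx": 0, "ry": 0, "rz": 0, "jaw": 1.6},
    {"x": 0, "y": 0.6, "z": -0.92, "rx": 0, "ry": 0, "rz": 0, "jaw": 1.6},
    {"x": 0, "y": 0.69, "z": -0.85, "rx": 0, "ry": 0, "rz": 0, "jaw": 1.6},
    {"x": 0, "y": 0, "z": 0, "rx": 0, "ry": 0, "rz": 0, "jaw": 1.6},
  ],
)

```text
clock: 10.25
tool_pos: [0.5058, -0.2295, 0.0999]
eef_rot: [0.631, 0.776, 0.0, 0.001]
contact_force: [0.8, -1.3, -2.1]
opening: 0.238
finger_force: 25.0
```

```bash
cat >> st.py <<'E'
d=p-[.4839,-.2342,.0614]; print("along press x mm",1000*(d[0]*.9786+d[1]*.2057),"y",1000*(-d[0]*.2057+d[1]*.9786),"up",1000*d[2])
E
python3 st.py
```

```text
t 10.25 p [ 0.5058 -0.2295  0.0999] q [ 0.35  0.82 -0.01  1.9   0.02  0.42  0.53] yang 11.79 tilt [ 0.002 -0.001 -1.   ] F [ 0.8 -1.3 -2.1] op 0.238 ff 24.999155402183533
along press x mm 22.42262285193402 y 0.13265572909070422 up 38.49349371365824
```

>>> send_rows(
  motion=[
    {"x": 0, "y": 0.78, "z": -0.78, "rx": 0, "ry": 0, "rz": 0, "jaw": 1.6},
    {"x": 0, "y": 0.85, "z": -0.69, "rx": 0, "ry": 0, "rz": 0, "jaw": 1.6},
    {"x": 0, "y": 0.92, "z": -0.6, "rx": 0, "ry": 0, "rz": 0, "jaw": 1.6},
    {"x": 0, "y": 0.98, "z": -0.5, "rx": 0, "ry": 0, "rz": 0, "jaw": 1.6},
    {"x": 0, "y": 0, "z": 0, "rx": 0, "ry": 0, "rz": 0, "jaw": 1.6},
  ],
)

```text
clock: 10.75
tool_pos: [0.541, -0.2221, 0.1251]
eef_rot: [0.631, 0.776, 0.0, 0.001]
contact_force: [-1.3, -2.4, 1.3]
opening: 0.243
finger_force: 25.0
```

```bash
python3 st.py
```

```text
t 10.75 p [ 0.541  -0.2221  0.1251] q [ 0.31  0.81 -0.01  1.8   0.01  0.53  0.51] yang 11.8 tilt [ 0.002 -0.001 -1.   ] F [-1.3 -2.4  1.3] op 0.243 ff 24.99971017241478
along press x mm 58.31606210599002 y 0.08342827790415626 up 63.724979556506355
```

>>> send_rows(
  motion=[
    {"x": 0, "y": 0.68, "z": -0.27, "rx": 0, "ry": 0, "rz": 0, "jaw": 1.6},
    {"x": 0, "y": 0.7, "z": -0.23, "rx": 0, "ry": 0, "rz": 0, "jaw": 1.6},
    {"x": 0, "y": 0.71, "z": -0.18, "rx": 0, "ry": 0, "rz": 0, "jaw": 1.6},
    {"x": 0, "y": 0, "z": 0, "rx": 0, "ry": 0, "rz": 0, "jaw": 1.6},
    {"x": 0, "y": 0, "z": 0, "rx": 0, "ry": 0, "rz": 0, "jaw": 1.6},
  ],
)

```text
clock: 11.25
tool_pos: [0.5609, -0.2179, 0.1315]
eef_rot: [0.631, 0.776, 0.001, 0.001]
contact_force: [0.5, -2.3, 2.8]
opening: 0.243
finger_force: 25.0
```

```bash
python3 st.py
```

```text
t 11.25 p [ 0.5609 -0.2179  0.1315] q [ 0.3   0.81 -0.    1.74  0.    0.58  0.5 ] yang 11.77 tilt [ 0.002 -0.    -1.   ] F [ 0.5 -2.3  2.8] op 0.243 ff 25.000115633010864
along press x mm 78.66893350968702 y 0.09260108681886925 up 70.06826841273575
```

The gripped path fits the 105 mm circle to within about 0.3 mm. The pivot is 99.9 mm behind the rest position, so about 21 mm remain to the top.

>>> send_rows(
  motion=[
    {"x": 0, "y": 0.7, "z": -0.12, "rx": 0, "ry": 0, "rz": 0, "jaw": 1.6},
    {"x": 0, "y": 0.7, "z": -0.07, "rx": 0, "ry": 0, "rz": 0, "jaw": 1.6},
    {"x": 0, "y": 0.4, "z": -0.02, "rx": 0, "ry": 0, "rz": 0, "jaw": 1.6},
    {"x": 0, "y": 0.15, "z": 0, "rx": 0, "ry": 0, "rz": 0, "jaw": 1.6},
    {"x": 0, "y": 0, "z": 0, "rx": 0, "ry": 0, "rz": 0, "jaw": 1.6},
  ],
)

```text
clock: 11.75
tool_pos: [0.5801, -0.2139, 0.1335]
eef_rot: [0.631, 0.776, 0.001, 0.001]
contact_force: [2.1, -2.0, 4.3]
opening: 0.234
finger_force: 25.0
```

```bash
python3 st.py
```

```text
t 11.75 p [ 0.5801 -0.2139  0.1335] q [ 0.28  0.83 -0.    1.69  0.    0.62  0.48] yang 11.77 tilt [ 0.002 -0.    -1.   ] F [ 2.1 -2.   4.3] op 0.234 ff 25.000129491090775
along press x mm 98.36482104327786 y 0.07176984308402551 up 72.0914234898306
```

>>> send_rows(
  motion=[
    {"x": 0, "y": 0.06, "z": -0.02, "rx": 0, "ry": 0, "rz": 0, "jaw": 1.6},
    {"x": 0, "y": 0.06, "z": -0.02, "rx": 0, "ry": 0, "rz": 0, "jaw": 1.6},
    {"x": 0, "y": 0, "z": 0, "rx": 0, "ry": 0, "rz": 0, "jaw": 1.6},
    {"x": 0, "y": 0, "z": 0, "rx": 0, "ry": 0, "rz": 0, "jaw": 1.6},
    {"x": 0, "y": 0, "z": 0, "rx": 0, "ry": 0, "rz": 0, "jaw": 1.6},
  ],
)

```text
clock: 12.25
tool_pos: [0.5801, -0.2139, 0.1335]
eef_rot: [0.631, 0.776, 0.0, 0.0]
contact_force: [1.7, -2.2, 2.2]
opening: 0.238
finger_force: 25.0
```

```bash
python3 st.py; python3 -c "
from h import *
s=snapshot('scene'); t=snapshot('top')
cv2.imwrite('pics/c.png',cv2.resize(np.vstack([s['img'][150:280,265:455],t['img'][195:325,200:390]]),None,fx=2.3,fy=2.3,interpolation=2)[...,::-1])"
```

```text
t 12.25 p [ 0.5801 -0.2139  0.1335] q [ 0.28  0.83 -0.    1.69  0.    0.62  0.48] yang 11.74 tilt [ 0. -0. -1.] F [ 1.7 -2.2  2.2] op 0.238 ff 25.00042498111725
along press x mm 98.31756877648455 y 0.09973326358501608 up 72.12390139834437
```

View pics/c.png

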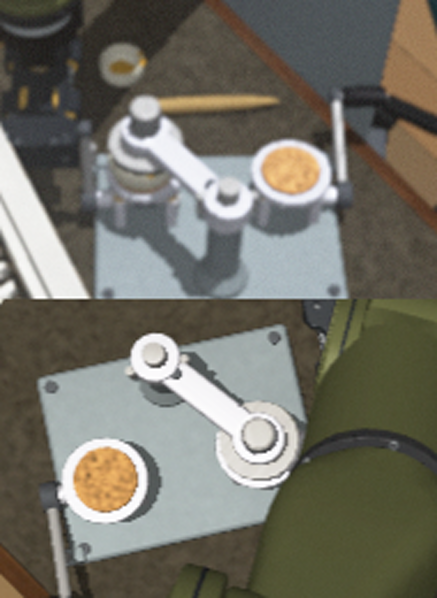

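The picture shows the arm over the dish with the pad in contact, and the right lever upright next to the gripper at about (85,170) in the upper half. About 1 mm remains, so I nudge slightly.

>>> send_rows(
  motion=[
    {"x": 0, "y": 0.04, "z": 0, "rx": 0, "ry": 0, "rz": 0, "jaw": 1.6},
    {"x": 0, "y": 0.04, "z": 0, "rx": 0, "ry": 0, "rz": 0, "jaw": 1.6},
    {"x": 0, "y": 0, "z": 0, "rx": 0, "ry": 0, "rz": 0, "jaw": 1.6},
    {"x": 0, "y": 0, "z": 0, "rx": 0, "ry": 0, "rz": 0, "jaw": 1.6},
    {"x": 0, "y": 0, "z": 0, "rx": 0, "ry": 0, "rz": 0, "jaw": 1.6},
  ],
)

```text
clock: 12.85
tool_pos: [0.5806, -0.2138, 0.1335]
eef_rot: [0.631, 0.776, -0.0, -0.0]
contact_force: [0.2, -2.2, 5.0]
opening: 0.242
finger_force: 25.0
```

```bash
python3 st.py
```

```text
t 12.85 p [ 0.5806 -0.2138  0.1335] q [ 0.28  0.83 -0.    1.69  0.    0.63  0.48] yang 11.74 tilt [-0. -0. -1.] F [ 0.2 -2.2  5. ] op 0.242 ff 25.001031160354614
along press x mm 98.86364742429157 y 0.10838398320230785 up 72.09920014071646
```

```bash
python3 -c "
from plant import *
print(finish_job())"
```

```text
the job is handed in; nothing more can be done
None
```

I swung the arm against its right stop over the dish and raised the right lever to within about 0.01 rad of upright, just short of the top. I handed in still gripping the handle at 25 N, at 12.9 s; the verdict was not shown.

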